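# Index the specimen carrier under the measuring arm

## Task

The first bronze on the inspection slide has been measured. Lift the measuring arm well up by its lever grip, slide the carrier along its rail to the very next station, where its spring plunger drops into a hidden detent that you must feel for, and leave it seated there; then lower the arm fully again and let go. Keep the arm up whenever the carrier is off a station, and leave the other things on the table where they are.

Things in the scene. Friction and masses are not known exactly. Their poses are not given: they have to be found in the camera images.
- slide: Inspection slide, fixed: base plate 250 x 500 x 12 mm, grey rail (60 x 440 mm, top at 50 mm) along its y axis. Origin on the table under the rail's middle; +y is the way the carrier must travel. A white column (50 x 60 mm, 158 mm high) at x +118 mm, y 0 carries the measuring arm over the rail at y 0. The detents, V notches inside the rail under a black seal, cannot be seen.
- carrier (a joint): Travel of the carrier (plate 84 x 235 mm, top at 66 mm, two foam pads with small bronzes up to 93 mm) along the slide's +y, m; 0 at the first station, its start. The next station is set somewhere from 0.062 to 0.100; a further, wrong one lies 0.055 beyond it; end stop 0.165. It rubs with about 2 N; a notch takes about 10 N to leave and pulls the carrier in over its last 5 mm.
- carrier_fin (a point): Upright aluminium fin on the trailing (-y) end of the carrier, to grip or push: 16 mm thick along the rail, 44 mm across it, from 66 to 112 mm above the table. The point lies on its middle plane at 100 mm height.
- plunger (a joint): Height of the carrier's spring plunger, in m: 0 when its tip is down in a detent, 0.005 when it rides on the rail between detents.
- plunger_top (a point): Top of the plunger's black knob (18 mm across), between the two foam pads, 140 mm ahead (+y) of the fin; 88 mm above the table when seated, 93 mm between stations. Leave it to its spring.
- probe_arm (a joint): Angle of the measuring arm, in rad: 0 lowered (level, its stop, where it starts), 0.7 raised to its upper stop. A friction hinge holds it wherever it is left; moving it takes about 3 N at the grip.
- lever_grip (a point): Middle of the measuring arm's lever grip: a steel rod 16 mm across and 45 mm long on the robot-side end of the arm, lying along the slide's x axis, its axis 140 mm above the table when lowered. It stands 155 mm from the pivot and rises in an arc.
- probe_pivot (a point): The arm's hinge on the column, 140 mm above the table; the axis lies along the slide's y axis.
- brush: Bystander: brush 160 mm long lying on the base plate on the robot's side of the rail. Origin under its middle.
- vial: Bystander: amber vial 32 x 60 mm on the base plate behind the rail. Origin at its foot.
- weight: Bystander: steel knob weight 40 x 47 mm on the base plate behind the rail. Origin at its foot.
- censer_lid: Bystander: dark bronze censer lid 124 mm across, 96 mm high, to the right of the slide. Origin at its foot.
- finial: Bystander: bronze finial 52 x 74 mm, to the right. Origin at its foot.
- beaker: Bystander: glass beaker 64 mm across, 85 mm high, to the left. Origin at its foot.
- gauge_block: Bystander: steel block 30 x 50 x 20 mm, to the left. Origin at its foot.

How it is judged:
By the outcome, as a careful person would: the job done as asked, in the order asked, and still so for the second after the job is handed in, with the robot touching nothing.
It also fails if it takes over 64 s, if anything falls off the work surface, if the arm or the gripper's body presses on something with over 40 N, if the wrist force passes 120 N, or if a joint passes its speed limit or range.

## Robot

A 6-joint arm with a two-finger parallel gripper is mounted at the origin on the work surface. World frame = base frame: x ahead of the robot, y to its left, z up, the work surface at z = 0. Lengths are in m, angles in rad, forces in N, time in s.
With the tool pointing down it reaches from about 0.3 to 0.775 m from the base axis. Payload 14.6 kg.
Tool frame: the origin (TCP) lies at the very end of the fingers, on their centre line; the grasp point (between the pads) lies 19 mm behind it; z points along the fingers, y is the line along which they close (so a half turn about z gives the same grasp; the last joint's range is limited). The gripper opens to 94 mm and grips with 3 to 60 N. Pads are 16 mm wide; open, the fingers measure 119 mm over their backs; the gripper's body (75 mm by 177 mm) begins 78 mm behind the grasp point.
Start: joints at [1.211, 0.3, 1.521, -0, 1.321, -0.067], TCP at [0.159, 0.527, 0.18] pointing down, gripper open.
Joint ranges: [-3.03, 3.03], [-0.79, 2.21], [0.23, 2.52], [-1.04, 4.18], [0, 3.07], [-2.55, 2.55]. Speed limits (rad/s): [2.22, 2.22, 2.57, 3.14, 3.14, 3.14].

## Interface

Orientations are given as [roll, pitch, yaw] about the fixed x, y, z axes, in that order (R = Rz(yaw) Ry(pitch) Rx(roll)).
In Python, from station import ctrl gives the robot as it stands.
- The arm moves only by the shell command python3 -m pendant 'ROWS' [OPENING] [FORCE]. ROWS is JSON, a list of rows, each a list of 2 entries, a list of its own where there are three numbers: the shift along the world's x, y, z in cm, then the turn about the world's z in rad. A call has 1 to 20 rows; each row shifts and turns the commanded pose from where the row before left it; what a row does not reach is not made up. A row lasts 1/12 s, in which the tool goes at most 41.7 mm and 7.16 degrees, less where a joint would pass 70% of its speed; a pose out of reach is approached as far as the arm can. A call is refused whole if a number of a shift passes 4.17 or a number of a turn 0.125, either way. A call with a gripper value outside its range is refused whole. OPENING is the opening, from 0 (shut) to 1 (fully open), set as the call begins (- or left out, the last holds). The fingers move at their own pace and stop on an object; FORCE is the grip in N (left out, the last holds). Time passes only in rows, so rows that do not move let the fingers close. It gives the time, the measured TCP pose, the force, the opening and the grip force at its end, in the units of the state.
- ctrl.get_obs(): the state, without advancing time (a new reading comes with each control period).
- ctrl.camera(name): name is "scene" or "top"; returns a dict with "color" (400x640x3 uint8, red, green, blue), "intrinsics" (3x3 intrinsics, pixels), "k1" (the pictures are not rectified: a ray, as slopes to the right and down, at radius r is drawn at 1 + k1 r^2 times it, then the intrinsics apply), "camera_from_world" (4x4, takes a point from world to camera coordinates). Camera axes: x right, y down, z forward; pixel columns grow to the right and rows downward; lengths in m; the calibration is good to about 2 mm. A picture is of the moment at which its call begins. There is no depth.
- ctrl.hand_in(): hands the job in; it is judged then, once.
The state is a dict: "time_s": time; "qpos": joint angles; "joint_vel": joint speeds; "tau": joint torques, N m; "ee_pos": TCP position; "eef_rot": TCP orientation; "force": force on the tool from outside, world axes, zero at the start; "moment": the same for the moment, N m; "grip_width": finger opening in m; "grip_force": force on a finger pad.
Only numpy, scipy, OpenCV 4.12 (cv2) and the standard library are available. Lean on these libraries where they do the work, as an engineer would, in place of code of your own. Each camera call takes 0.05 s, during which the arm holds its last target. There are 200 camera calls.

## Working session

There is one attempt and no reset: what is moved stays moved. The work goes in short steps, Python scripts to look and compute and a shell command to move; the robot and the scene stay as the last step left them, time stands still between calls to the robot, and variables do not carry over. Pictures are saved under pics/ and viewed, at most 10 in all, crops included, and the job is handed in when it is done.

```bash
mkdir -p pics; cat > h.py <<'E'
import numpy as np, cv2
from station import ctrl
def snap(n):
    c=ctrl.camera(n); return c
def ray(c,u,v):
    K=np.array(c["intrinsics"]);x=(u-K[0,2])/K[0,0];y=(v-K[1,2])/K[1,1]
    d=np.array([x,y]);s=d.copy()
    for _ in range(20): s=d/(1+c["k1"]*(s@s))
    T=np.array(c["camera_from_world"]);R=T[:3,:3];o=-R.T@T[:3,3]
    return o,R.T@np.array([s[0],s[1],1])
def at_z(c,u,v,z):
    o,d=ray(c,u,v);return o+d*(z-o[2])/d[2]
def tri(c1,p1,c2,p2):
    o1,d1=ray(c1,*p1);o2,d2=ray(c2,*p2)
    A=np.stack([d1,-d2],1);t=np.linalg.lstsq(A,o2-o1,rcond=None)[0]
    a=o1+t[0]*d1;b=o2+t[1]*d2;return (a+b)/2,np.linalg.norm(a-b)
def proj(c,p):
    T=np.array(c["camera_from_world"]);q=T[:3,:3]@np.array(p)+T[:3,3];s=q[:2]/q[2];s=s*(1+c["k1"]*(s@s));K=np.array(c["intrinsics"])
    return K[0,0]*s[0]+K[0,2],K[1,1]*s[1]+K[1,2]
E
python3 - <<'E'
from h import *
import pickle
d={}
for n in("scene","top"):
    c=snap(n);d[n]=c;cv2.imwrite(f"pics/{n}0.png",c["color"][:,:,::-1])
    T=np.array(c["camera_from_world"]);print(n,-T[:3,:3].T@T[:3,3])
pickle.dump(d,open("c0.pkl","wb"))
print(ctrl.get_obs())
E
```

```text
scene [ 1.14490051 -0.5757954   0.81758136]
top [ 0.45723921 -0.0045411   1.42499311]
{'time_s': 0.1, 'qpos': array([ 1.21139858e+00,  3.00436642e-01,  1.52150503e+00,  1.01023943e-05,
        1.32066255e+00, -6.65894244e-02]), 'joint_vel': array([-0.00087224, -0.00030613, -0.00184018,  0.00033383,  0.00106653,
        0.0009218 ]), 'tau': array([-8.25647967e-04, -5.32648015e+01, -3.53282154e+01,  7.08593731e-02,
        2.36415508e-02, -2.85292651e-05]), 'ee_pos': array([0.15866102, 0.52636148, 0.1797374 ]), 'eef_rot': array([-3.14058398e+00, -7.70735018e-05,  2.84878179e+00]), 'force': array([0.08551082, 0.39510313, 0.73827445]), 'moment': array([-0.03462605,  0.01119932, -0.02147016]), 'grip_force': 0.0, 'grip_width': 0.09396405805704214}
```

View pics/scene0.png

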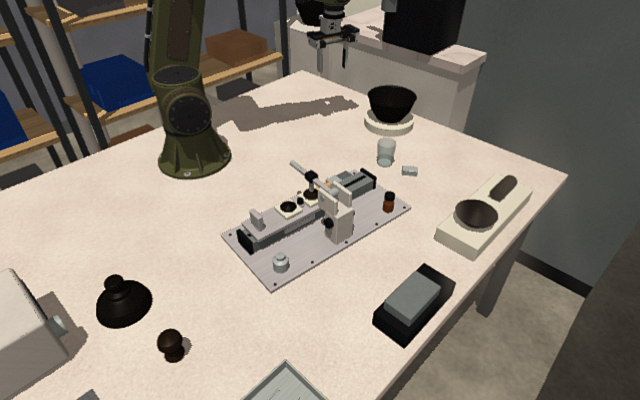

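View pics/top0.png

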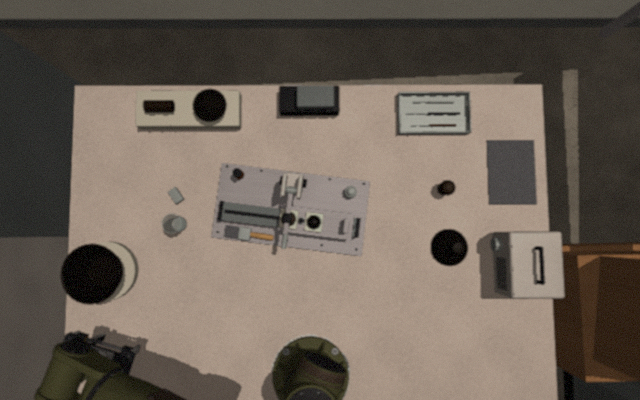

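The slide lies at top-image (290,210), with the grip end of the arm near (277,245) and the fin near (346,226). In the scene image the grip is near (300,168) and the fin near (257,217). I'll zoom in on both.

```bash
python3 - <<'E'
import pickle,cv2,numpy as np
d=pickle.load(open("c0.pkl","rb"))
a=d["top"]["color"][150:270,200:380,::-1];b=d["scene"]["color"][140:300,210:420,::-1]
cv2.imwrite("pics/z1.png",cv2.resize(a,None,fx=4.4,fy=4.4,interpolation=cv2.INTER_CUBIC))
cv2.imwrite("pics/z2.png",cv2.resize(b,None,fx=3.7,fy=3.7,interpolation=cv2.INTER_CUBIC))
E
```

```text
(no output)
```

View pics/z1.png

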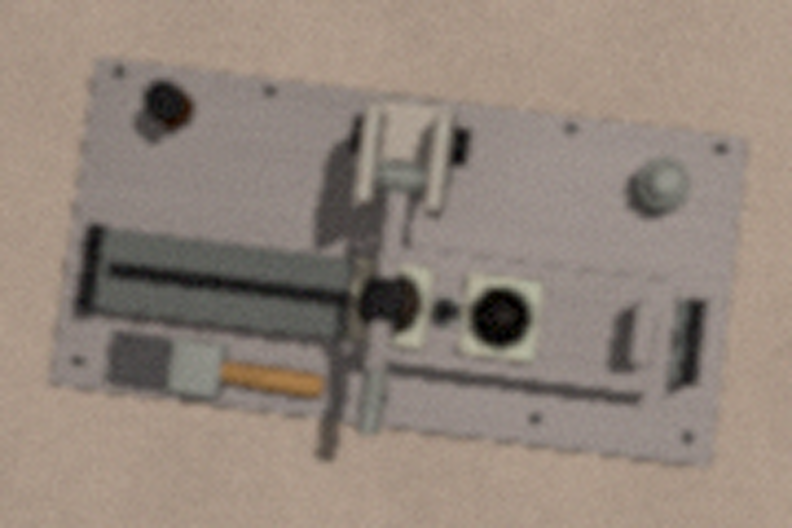

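View pics/z2.png

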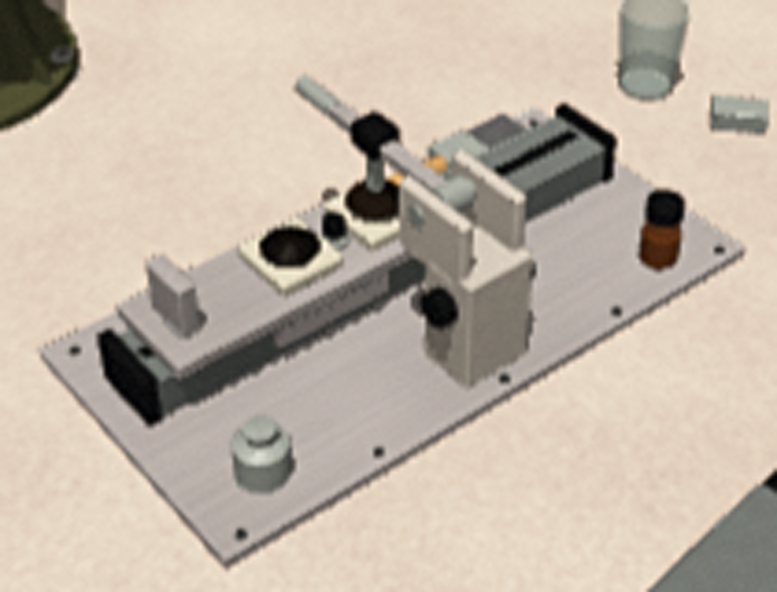

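```bash
python3 - <<'E'
from h import *
import pickle
d=pickle.load(open("c0.pkl","rb"));t,s=d["top"],d["scene"]
T=lambda p:(200+(p[0]+.5)/4.4-.5,150+(p[1]+.5)/4.4-.5)
S=lambda p:(210+(p[0]+.5)/3.7-.5,140+(p[1]+.5)/3.7-.5)
q=[at_z(t,*T(p),.012) for p in[(97,58),(747,140),(712,463),(52,383)]]
q2=[at_z(s,*S(p),.012) for p in[(745,250),(227,563),(42,350)]]
print(np.round(q,4),np.round(q2,4))
o=np.mean(q,0);ey=(q[0]+q[3]-q[1]-q[2])[:2];print("L",np.linalg.norm(ey)/2);ey/=np.linalg.norm(ey)
ex=np.array([ey[1],-ey[0]]);print("o",o,"ey",ey,"ex",ex,"yaw",np.arctan2(ex[1],ex[0]))
loc=lambda p:(round((p[:2]-o[:2])@ex,4),round((p[:2]-o[:2])@ey,4),round(p[2],4))
for n,a,b in[("grip",(371,403),(317,95)),("knob",(445,312),(333,222)),("fin",(646,335),(174,292))]:
    p,e=tri(t,T(a),s,S(b));print(n,p,e,loc(p))
E
```

```text
[[ 0.6933  0.2922  0.012 ]
 [ 0.6284 -0.2003  0.012 ]
 [ 0.3856 -0.1703  0.012 ]
 [ 0.4479  0.323   0.012 ]] [[ 0.6969  0.2889  0.012 ]
 [ 0.6333 -0.2028  0.012 ]
 [ 0.3869 -0.1692  0.012 ]]
L 0.4969655378969079
o [0.5387788  0.06115904 0.012     ] ey [0.12795432 0.99178006] ex [ 0.99178006 -0.12795432] yaw -0.12830606904478056
grip [0.43343827 0.07569889 0.14173871] 0.0016150528847067285 (np.float64(-0.1063), np.float64(0.0009), np.float64(0.1417))
knob [0.49729715 0.02726301 0.08206724] 3.9018086526433504e-05 (np.float64(-0.0368), np.float64(-0.0389), np.float64(0.0821))
fin [ 0.48113974 -0.11367526  0.09348841] 0.0039676087823155015 (np.float64(-0.0348), np.float64(-0.1808), np.float64(0.0935))
```

```bash
python3 -m pendant '[[[1.9,-3.2,0],0.012],[[1.9,-3.2,0],0.012],[[1.9,-3.2,0],0.012],[[1.9,-3.2,0],0.012],[[1.9,-3.2,0],0.012],[[1.9,-3.2,0],0.012],[[1.9,-3.2,0],0.012],[[1.9,-3.2,0],0.012],[[1.9,-3.2,0],0.012],[[1.9,-3.2,0],0.012],[[1.9,-3.2,0],0.012],[[1.9,-3.2,0],0.012],[[1.9,-3.2,0],0.012],[[1.9,-3.2,0],0.012],[[0,0,0],0],[[0,0,0],0]]' 0.6 20
python3 - <<'E'
from h import *
import pickle
o=ctrl.get_obs();print(o["ee_pos"],o["eef_rot"],np.array([.4334,.0757,.121])-o["ee_pos"])
c=snap("scene");print(proj(c,o["ee_pos"]))
a=c["color"][90:240,220:400,::-1]
cv2.imwrite("pics/z3.png",cv2.resize(a,None,fx=3.7,fy=3.7,interpolation=cv2.INTER_CUBIC))
E
```

```text
time_s: 1.43
ee_pos: [0.425, 0.0773, 0.1798]
eef_rot: [-3.141, -0.001, 3.013]
force: [-0.5, -0.2, -0.0]
grip_width: 0.0563
grip_force: 0.0
[0.42501028 0.07726402 0.17984945] [-3.14141927e+00 -8.84240638e-04  3.01341878e+00] [ 0.00838972 -0.00156402 -0.05884945]
(np.float64(293.45316646664236), np.float64(152.50007582256458))
```

```bash
python3 -m pendant '[[[0.8,-0.2,0],0],[[0,0,-2],0],[[0,0,-2],0],[[0,0,-1.8],0],[[0,0,0],0]]'; python3 - <<'E'
from h import *
c=snap("scene")
a=c["color"][90:240,220:400,::-1]
cv2.imwrite("pics/z4.png",cv2.resize(a,None,fx=3.7,fy=3.7,interpolation=cv2.INTER_CUBIC))
E
```

```text
time_s: 1.9
ee_pos: [0.4312, 0.0774, 0.1195]
eef_rot: [-3.141, -0.004, 3.019]
force: [0.9, -0.6, -0.3]
grip_width: 0.0565
grip_force: 0.0
```

View pics/z4.png

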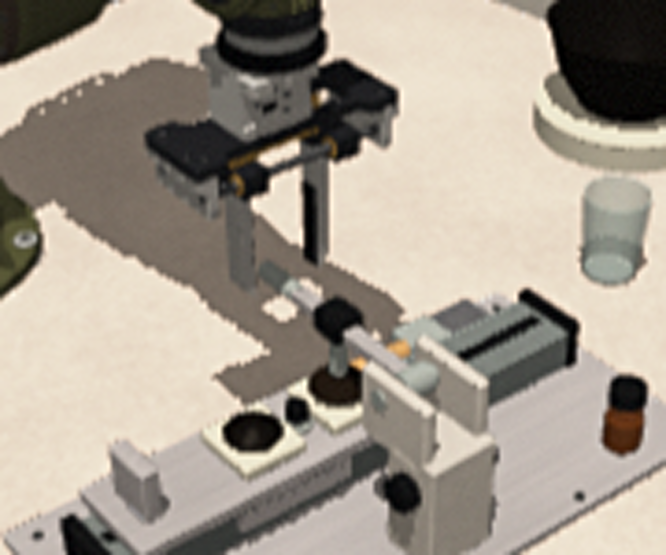

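The rod (crop (275,275)) lies between the two fingers (240,275) and (315,255), so I'll close on it.

```bash
python3 -m pendant '[[[0,0,0],0],[[0,0,0],0],[[0,0,0],0],[[0,0,0],0],[[0,0,0],0],[[0,0,0],0]]' 0 25
```

```text
time_s: 2.45
ee_pos: [0.4329, 0.0766, 0.1225]
eef_rot: [3.142, 0.0, 3.017]
force: [-0.3, -0.6, 0.1]
grip_width: 0.0199
grip_force: 0.0
```

```bash
python3 -m pendant '[[[0,0,0],0],[[0,0,0],0],[[0,0,0],0],[[0,0,0],0]]' 0 25
python3 -m pendant '[[[0.02,0,0.85],0],[[0.07,-0.01,0.85],0],[[0.12,-0.02,0.84],0],[[0.16,-0.02,0.84],0],[[0.21,-0.03,0.82],0],[[0.26,-0.03,0.82],0]]'
```

```text
time_s: 2.78
ee_pos: [0.4331, 0.0765, 0.1228]
eef_rot: [-3.142, 0.001, 3.017]
force: [-1.0, -1.8, 6.4]
grip_width: 0.0006
grip_force: 3.0
time_s: 3.28
ee_pos: [0.4414, 0.0755, 0.1735]
eef_rot: [3.141, 0.0, 3.017]
force: [0.1, -0.3, 0.1]
grip_width: 0.0
grip_force: 0.0
```

```bash
python3 - <<'E'
from h import *
import pickle
d={}
for n,(r0,r1,c0,c1) in {"scene":(90,240,220,400),"top":(150,270,200,380)}.items():
    c=snap(n);d[n]=c
    cv2.imwrite(f"pics/z5{n}.png",cv2.resize(c["color"][r0:r1,c0:c1,::-1],None,fx=3.2,fy=3.2,interpolation=cv2.INTER_CUBIC))
a,b=[cv2.imread(f"pics/z5{n}.png") for n in d]
h=max(a.shape[0],b.shape[0]);im=np.zeros((600,640,3),np.uint8)
cv2.imwrite("pics/z5.png",a)
c=d["scene"];o=ctrl.get_obs()["ee_pos"]
f=lambda p:tuple(np.round([(p[0]-220)*3.2,(p[1]-90)*3.2]))
print("tcp",f(proj(c,o)),"rod",f(proj(c,[.4334,.0757,.14])))
E
```

```text
tcp (np.float64(247.0), np.float64(214.0)) rod (np.float64(242.0), np.float64(243.0))
```

View pics/z5.png

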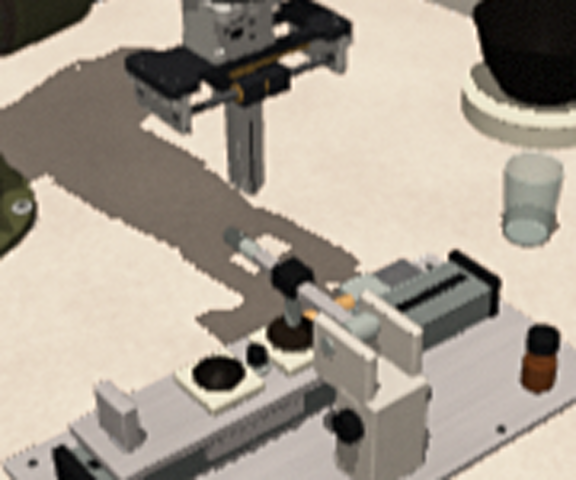

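```bash
python3 - <<'E'
from h import *
import pickle
o=ctrl.get_obs();print(o["ee_pos"],o["force"])
c=pickle.load(open("c0.pkl","rb"));
print("start",proj(c["scene"],[.1587,.5264,.18]),proj(c["top"],[.1587,.5264,.18]),proj(c["scene"],[.1587,.5264,.20]))
s=c["scene"]
for z in(0,.019): print(z,[np.round((np.array(proj(s,np.add(p,[0,0,z])))-[220,90])*k) for p,k in(([.4312,.0774,.1195],3.7),([.4414,.0755,.1735],3.2))])
print("rod z4",(np.array(proj(s,[.4334,.0757,.14]))-[220,90])*3.7)
a=s["color"][20:100,280:390,::-1]
cv2.imwrite("pics/z6.png",cv2.resize(a,None,fx=5,fy=5,interpolation=cv2.INTER_CUBIC))
E
```

```text
[0.44206442 0.07548069 0.17387444] [-0.14848327 -0.12026087 -0.60196019]
start (np.float64(331.9626308312341), np.float64(76.24135406310792)) (np.float64(124.47265823152699), np.float64(339.7675895901199)) (np.float64(332.09628318999), np.float64(70.98633186651503))
0 [array([280., 300.]), array([247., 214.])]
0.019 [array([279., 280.]), array([246., 196.])]
rod z4 [279.7502011  280.42426285]
```

View pics/z6.png

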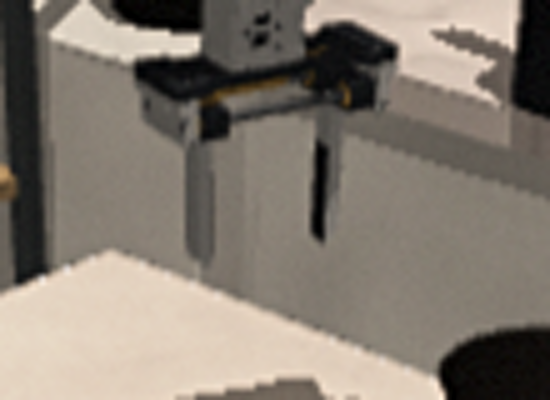

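The fingertips show about 20 mm higher than the reported TCP, both at the start and here. The 6 N upward push while closing agrees with that, so the fingers shut on top of the rod. I'll open and go about 23 mm lower.

```bash
python3 -m pendant '[[[-0.4,0,0],0],[[-0.4,0,0],0],[[0,0,0],0],[[0,0,0],0],[[0,0,0],0],[[0,0,0],0],[[0,0,0],0],[[0,0,0],0]]' 0.6 25
python3 -m pendant '[[[0,0,-2],0],[[0,0,-2],0],[[0,0,-1.8],0],[[0,0,-1.7],0],[[0,0,0],0],[[0,0,0],0]]'
python3 -m pendant '[[[0,0,0],0],[[0,0,0],0],[[0,0,0],0],[[0,0,0],0],[[0,0,0],0],[[0,0,0],0],[[0,0,0],0],[[0,0,0],0],[[0,0,0],0],[[0,0,0],0],[[0,0,0],0]]' 0 25
```

```text
time_s: 4.05
ee_pos: [0.4332, 0.0755, 0.1724]
eef_rot: [-3.142, -0.0, 3.017]
force: [1.1, -0.4, -0.5]
grip_width: 0.0501
grip_force: 0.0
time_s: 4.55
ee_pos: [0.4329, 0.0755, 0.0974]
eef_rot: [-3.141, -0.001, 3.017]
force: [-0.4, -0.6, 1.2]
grip_width: 0.0564
grip_force: 0.0
time_s: 5.47
ee_pos: [0.4333, 0.076, 0.0976]
eef_rot: [3.141, 0.0, 3.017]
force: [1.3, 5.5, 0.5]
grip_width: 0.0156
grip_force: 25.0
```

Gripped at 15.6 mm, which matches the 16 mm rod. Now I'll lift.

```bash
python3 -m pendant '[[[0.02,0,0.85],0],[[0.07,-0.01,0.85],0],[[0.12,-0.02,0.84],0],[[0.16,-0.02,0.84],0],[[0.21,-0.03,0.82],0],[[0.26,-0.03,0.82],0]]'
python3 -m pendant '[[[0.3,-0.04,0.8],0],[[0.34,-0.04,0.78],0],[[0.38,-0.05,0.76],0],[[0.43,-0.05,0.74],0],[[0.46,-0.06,0.71],0],[[0.5,-0.06,0.69],0],[[0,0,0],0]]'
```

```text
time_s: 5.97
ee_pos: [0.4413, 0.0749, 0.1477]
eef_rot: [3.141, -0.001, 3.017]
force: [2.1, 6.0, -4.9]
grip_width: 0.0156
grip_force: 25.0
time_s: 6.55
ee_pos: [0.4664, 0.0716, 0.1934]
eef_rot: [3.141, 0.001, 3.017]
force: [-1.0, 5.2, 1.6]
grip_width: 0.0154
grip_force: 25.0
```

```bash
python3 -m pendant '[[[0,0,0],0],[[0,0,0],0],[[0,0,0],0],[[0,0,0],0],[[0,0,0],0],[[0,0,0],0]]' 0.75 25
python3 -m pendant '[[[0,0,2.2],0],[[0,0,2.2],0],[[0.1,-1.4,0],-0.1208],[[0.1,-1.4,0],-0.1208],[[0.1,-1.4,0],-0.1208],[[0.1,-1.4,0],-0.1208],[[0.1,-1.4,0],-0.1208],[[0.1,-1.4,0],-0.1208],[[0.1,-1.4,0],-0.1208],[[0.1,-1.4,0],-0.1208],[[0.1,-1.4,0],-0.1208],[[0.1,-1.4,0],-0.1208],[[0.1,-1.4,0],-0.1208],[[0.1,-1.4,0],-0.1208],[[0.1,-1.4,0],-0.1208],[[0,0,0],0],[[0,0,0],0]]'
python3 - <<'E'
from h import *
t,s=snap("top"),snap("scene")
o=ctrl.get_obs();print(o["ee_pos"],o["eef_rot"],o["qpos"])
a=s["color"][120:270,210:400,::-1]
cv2.imwrite("pics/z7.png",cv2.resize(a,None,fx=4,fy=4,interpolation=cv2.INTER_CUBIC))
f=lambda p:np.round((np.array(proj(s,p))-[210,120])*4)
print("fin",f([.480,-.1127,.112]),"rod",f([.4658,.0715,.235]),"rodlow",f([.4334,.0757,.14]))
E
```

```text
time_s: 7.05
ee_pos: [0.4656, 0.0713, 0.1924]
eef_rot: [-3.141, -0.0, 3.017]
force: [0.3, -0.5, -0.5]
grip_width: 0.0518
grip_force: 0.0
time_s: 8.47
ee_pos: [0.4785, -0.1108, 0.2363]
eef_rot: [-3.141, -0.0, 1.449]
force: [-0.5, 0.1, -0.4]
grip_width: 0.0707
grip_force: 0.0
[ 0.47857919 -0.11008578  0.23640981] [-3.14147199e+00 -9.07847967e-05  1.45001587e+00] [-3.00733429e-01  1.27602350e-01  1.59867958e+00  6.85478113e-05
  1.41544569e+00 -1.79963584e-01]
fin [181. 371.] rod [367.  87.] rodlow [342. 183.]
```

View pics/z7.png

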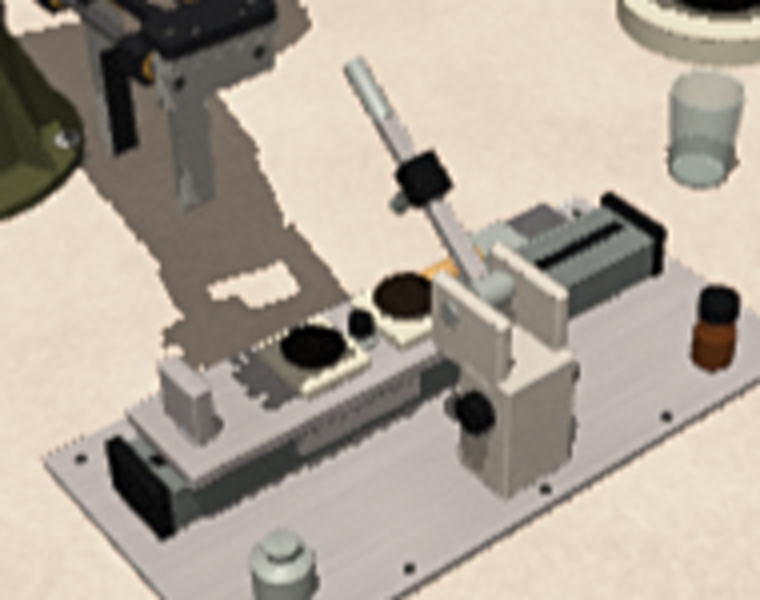

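The arm is raised (rod at (370,90)), and the fin top at (186,372) matches its predicted pixel (181,371). I'll descend over the fin.

```bash
python3 -m pendant '[[[0.15,-0.2,0],0],[[0,0,-3.5],0],[[0,0,-3.5],0],[[0,0,-3.5],0],[[0,0,-2.5],0],[[0,0,-2],0],[[0,0,-1.6],0],[[0,0,-1.5],0],[[0,0,0],0]]'
python3 -m pendant '[[[0,0,0],0],[[0,0,0],0],[[0,0,0],0],[[0,0,0],0],[[0,0,0],0],[[0,0,0],0],[[0,0,0],0]]' 0 40
```

```text
time_s: 9.32
ee_pos: [0.4789, -0.1118, 0.053]
eef_rot: [-3.138, -0.001, 1.449]
force: [-0.4, -0.1, 0.1]
grip_width: 0.0707
grip_force: 0.0
time_s: 9.9
ee_pos: [0.4803, -0.1126, 0.0562]
eef_rot: [3.141, 0.0, 1.446]
force: [-2.5, 0.6, 6.6]
grip_width: 0.0438
grip_force: 40.0
```

```bash
python3 -m pendant '[[[0.03,0.25,0],0],[[0.03,0.25,0],0],[[0.03,0.25,0],0],[[0.03,0.25,0],0],[[0,0,0],0]]'
python3 -m pendant '[[[0.06,0.5,0],0],[[0.06,0.5,0],0],[[0.06,0.5,0],0],[[0.06,0.5,0],0],[[0.06,0.5,0],0],[[0.06,0.5,0],0],[[0.06,0.5,0],0],[[0,0,0],0]]'
python3 -m pendant '[[[0.06,0.5,0],0],[[0.06,0.5,0],0],[[0,0,0],0],[[0,0,0],0]]'
```

```text
time_s: 10.32
ee_pos: [0.4816, -0.1029, 0.0562]
eef_rot: [3.141, 0.001, 1.446]
force: [-2.4, -1.5, 5.7]
grip_width: 0.0436
grip_force: 40.0
time_s: 10.98
ee_pos: [0.4863, -0.0674, 0.0562]
eef_rot: [3.14, 0.0, 1.447]
force: [3.6, 1.7, 5.8]
grip_width: 0.0437
grip_force: 40.0
time_s: 11.32
ee_pos: [0.4875, -0.0575, 0.0562]
eef_rot: [3.14, -0.0, 1.447]
force: [3.3, 2.1, 5.6]
grip_width: 0.044
grip_force: 40.0
```

```bash
f(){ grep -E 'ee_pos|force: \[' | tr '\n' ' '; echo; }
python3 -m pendant '[[[0.01,0.1,0],0],[[0.01,0.1,0],0]]'|f
python3 -m pendant '[[[0.01,0.1,0],0],[[0.02,0.1,0],0]]'|f
python3 -m pendant '[[[0.01,0.1,0],0],[[0.01,0.1,0],0]]'|f
python3 -m pendant '[[[0.01,0.1,0],0],[[0.02,0.1,0],0]]'|f
```

```text
ee_pos: [0.4877, -0.0561, 0.0562] force: [3.1, -4.0, 5.3] 
ee_pos: [0.4879, -0.0541, 0.0562] force: [2.3, -3.7, 5.5] 
ee_pos: [0.4882, -0.0522, 0.0562] force: [4.7, -4.6, 5.2] 
ee_pos: [0.4885, -0.0502, 0.0562] force: [2.3, -3.3, 5.7]
```

```bash
f(){ grep -E 'ee_pos|force: \[' | tr '\n' ' '; echo; }
python3 -m pendant '[[[0.01,0.1,0],0],[[0.01,0.1,0],0]]'|f
python3 -m pendant '[[[0.01,0.1,0],0],[[0.02,0.1,0],0]]'|f
```

```text
ee_pos: [0.4888, -0.0482, 0.0562] force: [3.2, -3.6, 5.1] 
ee_pos: [0.489, -0.0462, 0.0562] force: [3.8, -3.7, 5.9]
```

```bash
f(){ grep -E 'ee_pos|force: \[' | tr '\n' ' '; echo; }
python3 -m pendant '[[[0.01,0.1,0],0],[[0.01,0.1,0],0]]'|f
```

```text
ee_pos: [0.4893, -0.0442, 0.0562] force: [5.1, -3.6, 4.7]
```

```bash
f(){ grep -E 'ee_pos|force: \[' | tr '\n' ' '; echo; }
python3 -m pendant '[[[0.01,0.1,0],0],[[0.02,0.1,0],0]]'|f
python3 -m pendant '[[[0.01,0.1,0],0],[[0.01,0.1,0],0]]'|f
```

```text
ee_pos: [0.4896, -0.0422, 0.0562] force: [3.6, -3.5, 6.1] 
ee_pos: [0.4898, -0.0401, 0.0562] force: [4.7, -2.8, 4.2]
```

```bash
f(){ grep -E 'ee_pos|force: \[' | tr '\n' ' '; echo; }
python3 -m pendant '[[[0.01,0.1,0],0],[[0.02,0.1,0],0]]'|f
```

```text
ee_pos: [0.4901, -0.0378, 0.0562] force: [4.6, 1.0, 6.1]
```

Force in y has flipped from about −3.7 N to +1 N, so the notch is pulling. From here I'll go 1 mm at a time.

```bash
f(){ grep -E 'ee_pos|force: \[' | tr '\n' ' '; echo; }
python3 -m pendant '[[[0.01,0.1,0],0]]'|f
python3 -m pendant '[[[0.01,0.1,0],0]]'|f
```

```text
ee_pos: [0.4903, -0.0366, 0.0562] force: [5.3, 4.1, 5.1] 
ee_pos: [0.4904, -0.0354, 0.0562] force: [6.2, 4.0, 5.3]
```

```bash
f(){ grep -E 'ee_pos|force: \[' | tr '\n' ' '; echo; }
python3 -m pendant '[[[0.01,0.1,0],0]]'|f
python3 -m pendant '[[[0,0,0],0],[[0,0,0],0]]'|f
```

```text
ee_pos: [0.4906, -0.0343, 0.0562] force: [6.2, 2.7, 4.4] 
ee_pos: [0.4906, -0.0341, 0.0562] force: [7.4, 6.6, 3.8]
```

```bash
f(){ grep -E 'ee_pos|force: \[' | tr '\n' ' '; echo; }
python3 -m pendant '[[[0.01,0.1,0],0]]'|f
python3 -m pendant '[[[0.01,0.05,0],0],[[0,0,0],0]]'|f
```

```text
ee_pos: [0.4907, -0.0333, 0.0562] force: [7.5, 4.3, 4.6] 
ee_pos: [0.4908, -0.0329, 0.0562] force: [6.0, 3.7, 5.2]
```

```bash
f(){ grep -E 'ee_pos|force: \[' | tr '\n' ' '; echo; }
python3 -m pendant '[[[0.01,0.1,0],0],[[0,0,0],0]]'|f
python3 -m pendant '[[[0.01,0.05,0],0],[[0,0,0],0]]'|f
```

```text
ee_pos: [0.4908, -0.0325, 0.0562] force: [5.2, -2.4, 4.1] 
ee_pos: [0.4908, -0.0324, 0.0562] force: [4.7, -5.4, 4.4]
```

The carrier now stalls and the force goes negative, so the bottom of the notch is at about 0.081 m travel. I'll release and withdraw upward.

```bash
python3 -m pendant '[[[0,0,0],0],[[0,0,0],0],[[0,0,0],0],[[0,0,0],0],[[0,0,0],0],[[0,0,0],0]]' 0.75
python3 -m pendant '[[[0,0,2],0],[[0,0,3.5],0],[[0,0,3.5],0],[[0,0,3.5],0],[[0,0,3.5],0],[[0,0,3.5],0],[[0,0,0],0]]'
python3 - <<'E'
from h import *
s=snap("scene");o=ctrl.get_obs();print(o["ee_pos"])
a=s["color"][120:270,210:400,::-1]
cv2.imwrite("pics/z8.png",cv2.resize(a,None,fx=4,fy=4,interpolation=cv2.INTER_CUBIC))
f=lambda p:np.round((np.array(proj(s,p))-[210,120])*4)
print("fin",f([.4908,-.0326,.112]),"rod",f([.4658,.0715,.235]))
E
```

```text
time_s: 14.48
ee_pos: [0.4899, -0.0316, 0.0554]
eef_rot: [-3.141, -0.0, 1.446]
force: [0.1, 0.6, 1.0]
grip_width: 0.0706
grip_force: 0.0
time_s: 15.07
ee_pos: [0.4918, -0.0318, 0.2571]
eef_rot: [3.132, 0.0, 1.447]
force: [0.0, -0.3, 0.4]
grip_width: 0.0707
grip_force: 0.0
[ 0.49104399 -0.03171962  0.25358786]
fin [285. 321.] rod [367.  87.]
```

View pics/z8.png

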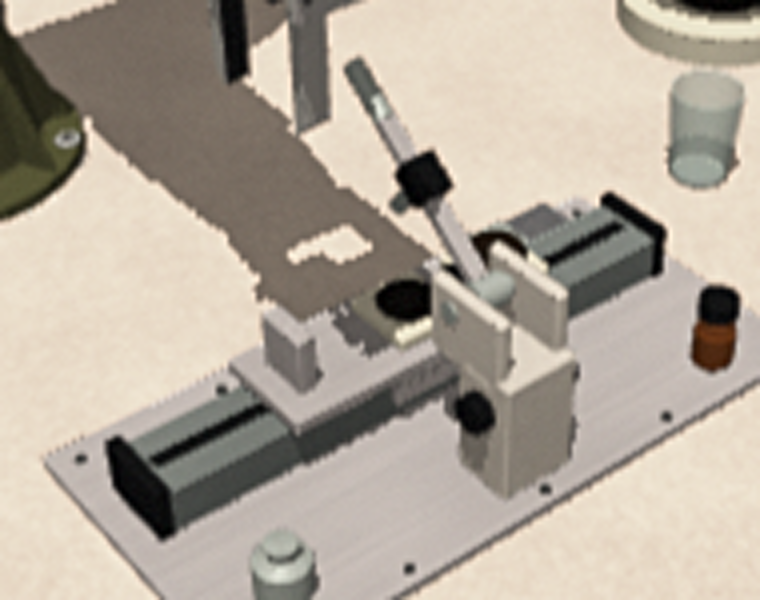

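The fin sits at (290,325), and the second bronze is now at (405,298), where the first one was. The carrier is seated. Back to the lever grip.

```bash
python3 -m pendant '[[[-0.2,0.8,0],0.1208],[[-0.2,0.8,0],0.1208],[[-0.2,0.8,0],0.1208],[[-0.2,0.8,0],0.1208],[[-0.2,0.8,0],0.1208],[[-0.2,0.8,0],0.1208],[[-0.2,0.8,0],0.1208],[[-0.2,0.8,0],0.1208],[[-0.2,0.8,0],0.1208],[[-0.2,0.8,0],0.1208],[[-0.2,0.8,0],0.1208],[[-0.2,0.8,0],0.1208],[[-0.2,0.8,0],0.1208],[[0,0,0],0],[[0,0,0],0]]' 0.65 25
```

```text
time_s: 16.37
ee_pos: [0.4637, 0.0724, 0.2496]
eef_rot: [-3.141, -0.001, 3.014]
force: [-0.3, 0.3, 0.6]
grip_width: 0.0612
grip_force: 0.0
```

```bash
python3 -m pendant '[[[0.2,-0.1,-1.5],0],[[0,0,-1.5],0],[[0,0,-1.5],0],[[0,0,-1.2],0],[[0,0,0],0],[[0,0,0],0]]'
python3 -m pendant '[[[0,0,0],0],[[0,0,0],0],[[0,0,0],0],[[0,0,0],0],[[0,0,0],0],[[0,0,0],0],[[0,0,0],0],[[0,0,0],0],[[0,0,0],0],[[0,0,0],0],[[0,0,0],0]]' 0 25
```

```text
time_s: 16.87
ee_pos: [0.4658, 0.071, 0.1932]
eef_rot: [-3.141, -0.001, 3.014]
force: [0.3, -0.2, 0.2]
grip_width: 0.061
grip_force: 0.0
time_s: 17.78
ee_pos: [0.466, 0.0717, 0.1935]
eef_rot: [3.141, 0.0, 3.017]
force: [0.2, 4.2, 1.2]
grip_width: 0.0151
grip_force: 25.0
```

```bash
python3 -m pendant '[[[-0.5,0.06,-0.69],0],[[-0.46,0.06,-0.71],0],[[-0.43,0.05,-0.74],0],[[-0.38,0.05,-0.76],0],[[-0.34,0.04,-0.78],0],[[-0.3,0.04,-0.8],0]]'
python3 -m pendant '[[[-0.26,0.03,-0.82],0],[[-0.21,0.03,-0.82],0],[[-0.16,0.02,-0.84],0],[[-0.12,0.02,-0.84],0],[[-0.07,0.01,-0.85],0],[[-0.02,0,-0.85],0],[[0,0,0],0]]'
python3 -m pendant '[[[0,0,-0.1],0],[[0,0,0],0],[[0,0,0],0]]'
```

```text
time_s: 18.28
ee_pos: [0.4415, 0.0748, 0.1482]
eef_rot: [3.141, 0.001, 3.017]
force: [2.9, 5.5, 2.1]
grip_width: 0.0153
grip_force: 25.0
time_s: 18.87
ee_pos: [0.4332, 0.0759, 0.0976]
eef_rot: [3.141, 0.0, 3.017]
force: [4.2, 7.5, -3.7]
grip_width: 0.0151
grip_force: 25.0
time_s: 19.12
ee_pos: [0.4332, 0.0759, 0.0973]
eef_rot: [3.141, 0.0, 3.017]
force: [0.7, 7.1, 2.5]
grip_width: 0.0152
grip_force: 25.0
```

```bash
python3 -m pendant '[[[0,0,-0.1],0],[[0,0,0],0]]'; python3 -m pendant '[[[0,0,-0.1],0],[[0,0,0],0],[[0,0,0],0]]'
```

```text
time_s: 19.28
ee_pos: [0.4334, 0.0759, 0.097]
eef_rot: [3.141, 0.001, 3.017]
force: [-2.8, 7.2, 12.4]
grip_width: 0.0152
grip_force: 25.0
time_s: 19.53
ee_pos: [0.4335, 0.0759, 0.0967]
eef_rot: [3.141, 0.002, 3.017]
force: [-6.8, 6.9, 22.6]
grip_width: 0.0152
grip_force: 25.0
```

The arm is on its stop: 22 N for 0.3 mm. I'll relieve the press, open, rise and check.

```bash
python3 -m pendant '[[[0,0,0.15],0],[[0,0,0],0]]'; python3 -m pendant '[[[0,0,0],0],[[0,0,0],0],[[0,0,0],0],[[0,0,0],0],[[0,0,0],0],[[0,0,0],0]]' 0.65
python3 -m pendant '[[[0,0,1.5],0],[[0,0,2],0],[[0,0,3],0],[[0,0,3],0],[[-1,0,3],0],[[-1,0,0],0],[[0,0,0],0],[[0,0,0],0]]'
python3 - <<'E'
from h import *
s=snap("scene");o=ctrl.get_obs();print(o["ee_pos"])
a=s["color"][120:270,210:400,::-1]
cv2.imwrite("pics/z9.png",cv2.resize(a,None,fx=4,fy=4,interpolation=cv2.INTER_CUBIC))
f=lambda p:np.round((np.array(proj(s,p))-[210,120])*4)
print("fin",f([.4908,-.0326,.112]),"rod",f([.4334,.0757,.14]))
E
```

```text
time_s: 19.7
ee_pos: [0.4333, 0.0759, 0.0971]
eef_rot: [3.141, 0.001, 3.017]
force: [0.9, 6.9, 5.2]
grip_width: 0.0154
grip_force: 25.0
time_s: 20.2
ee_pos: [0.4334, 0.0754, 0.0968]
eef_rot: [-3.141, -0.0, 3.017]
force: [0.3, -0.6, 0.6]
grip_width: 0.0521
grip_force: 0.0
time_s: 20.87
ee_pos: [0.4132, 0.0754, 0.2214]
eef_rot: [-3.141, -0.0, 3.017]
force: [0.3, -1.1, 0.4]
grip_width: 0.0611
grip_force: 0.0
[0.41325565 0.0754395  0.22102233]
fin [285. 321.] rod [342. 183.]
```

View pics/z9.png

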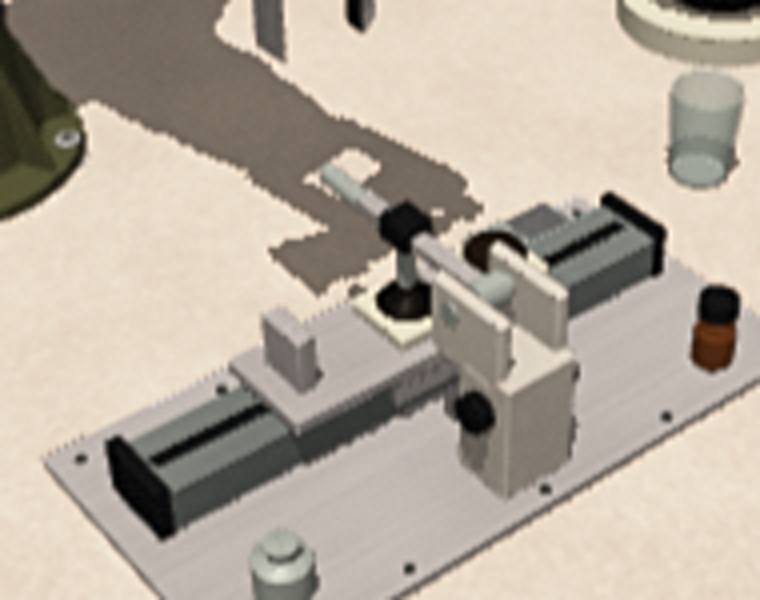

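The arm is level (rod at (342,183), as predicted) with its probe on the second bronze. The carrier is unchanged, with the fin at (290,325), and the gripper is clear of everything.

```bash
python3 -c "from station import ctrl; print(ctrl.hand_in())"
```

```text
the job is handed in; nothing more can be done
None
```

The job is handed in: the carrier is seated in the next detent at about 0.081 m of travel (found by feel), the measuring arm is fully lowered and released, and nothing else was deliberately moved; my first try at the lever grip missed and pressed on the rod with about 6 N before I regripped lower.

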